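Bleed down the governor pilot-valve block

TASK

Bleed the pilot-valve block down before repair: using only the fingertips, push the wide mushroom-headed plunger fully in, then push the slim round pin fully in (both stay in), and only then press the oblong spring-loaded bar key fully down and finish while still holding it down. Leave the square plunger alone, and leave the loose parts lying where they are; nothing has to be picked up.

Things in the scene. Friction and masses are not known exactly. Their poses are not given: they have to be found in the camera images.
- valve_block: aluminium block fixed on the cart, 45 mm high; origin on its underside, below the middle of the row of cartridges; y along the row, x away from the robot. It spans x -45 to +85, y -145 to +145 mm. Four cartridges stand at y = -99, -33, 33, 99 mm, in any order; behind them, at x = +58 mm, a bushing and a bolt stand loose on it
- mushroom (a joint): the wide plunger with a round steel mushroom head, 34 mm across (flat top 24 mm across, 8 mm thick). Moves straight down only, 10 mm in all; needs 5 N of friction to move all the way and stays wherever it is left. 0 = fully out, 0.010 = fully in (m); may start up to 2 mm in
- mushroom_top (a point): centre of the flat top of the mushroom head; moves down with it. About 89 mm above the cart top when fully out, i.e. 22 mm above its housing (12 mm when fully in)
- pin (a joint): the slim round steel pin, 12 mm across. Moves straight down only, 10 mm in all; needs 5 N of friction to move all the way and stays wherever it is left. 0 = fully out, 0.010 = fully in (m); may start up to 2 mm in
- pin_top (a point): centre of the flat top of the pin; moves down with it. About 89 mm above the cart top when fully out, i.e. 22 mm above its housing (12 mm when fully in)
- square (a joint): the plunger with a square steel cap, 21 x 21 mm; to be left alone. Moves straight down only, 10 mm in all; needs 5 N of friction to move all the way and stays wherever it is left. 0 = fully out, 0.010 = fully in (m); may start up to 2 mm in
- square_top (a point): centre of the flat top of the square cap; moves down with it. About 89 mm above the cart top when fully out, i.e. 22 mm above its housing (12 mm when fully in)
- bar_key (a joint): the oblong steel bar key, 46 mm (along the block's y) x 18 mm. Moves straight down only, 10 mm, against a spring: 1 N to start, 6 N fully down; springs back when let go. 0 = up, 0.010 = fully down (m)
- bar_key_top (a point): centre of the flat top of the bar key; moves down with it. About 89 mm above the cart top when fully out, i.e. 22 mm above its housing (12 mm when fully in)
- bar_key_unit: the dark steel cartridge housing, 50 x 50 x 22 mm, that carries the bar key; origin at the centre of its underside, on the block's top; yaw as the block. Fixed during a run; which of the four places it has in the row varies
- bushing: loose white nylon bushing, 34 mm across, 30 mm high, standing on the block behind the row; origin at the centre of its underside
- banjo_bolt: loose chrome banjo bolt, standing on its 28 mm hexagon head on the block behind the row, 40 mm high; origin at the centre of its underside
- rod_end: loose steel piston rod end lying on the cart beyond the block, 115 mm long, 52 mm eye, 22 mm high; origin on its underside near the middle
- sight_window: loose green glass sight window, a disc 64 mm across and 12 mm thick, on the cart beyond the block; origin at the centre of its underside
- wrench: loose wrench lying on the cart right of the block, about 180 mm long; origin near its middle, on its underside
- copper_seal: loose copper sealing ring, 44 mm across, 6 mm thick, on the cart left of the block; origin at the centre of its underside

How it is judged (in metres and radians):
On the way, in this order (a step that is already met when the one before it is completed fails the run):
1. the mushroom plunger is pushed fully in (value of joint mushroom above 0.008 m), for 0.1 s.
2. the slim pin is pushed fully in (value of joint pin above 0.008 m), for 0.1 s.
3. the bar key is pressed fully down by the fingers (value of joint bar_key above 0.0075 m and contact force between the fingers and bar_key_unit above 1 N), for 0.3 s.
At the end, for the whole second after the job is handed in: The mushroom plunger and the slim pin are in (at least 7.5 of 10 mm), the square plunger is still out (less than 4 mm in), the fingers hold the bar key at least 7.5 of 10 mm down with more than 1 N, and every loose part is within 15 mm of where it lay (all of step 3 and value of joint each of mushroom, pin above 0.0075 m and value of joint square below 0.004 m and distance of each of bushing, banjo_bolt, rod_end, sight_window, wrench, copper_seal from where it was at the start of the episode below 0.015 m); the arm keeps its last pose, push and grip.
It fails at once if the pin is pushed in before the mushroom plunger is in (value of joint pin above 0.005 m and value of joint mushroom below 0.0075 m).
It fails at once if the bar key is pressed before both plungers are in (value of joint bar_key above 0.004 m and value of joint any of mushroom, pin below 0.0075 m).
It fails at once if the square plunger is pushed in (value of joint square above 0.004 m).
It fails at once if a loose part is shifted, lifted or knocked over (distance of any of bushing, banjo_bolt, rod_end, sight_window, wrench, copper_seal from where it was at the start of the episode above 0.015 m).
It also fails if it takes over 32 s, if anything falls off the work surface, if the arm or the gripper's body presses on something with over 40 N, if the wrist force passes 120 N, or if a joint passes its speed limit or range.

ROBOT

A 6-joint arm with a two-finger parallel gripper is mounted at the origin on the work surface. World frame = base frame: x ahead of the robot, y to its left, z up, the work surface at z = 0. Lengths are in mm, angles in rad, forces in N, time in s.
With the tool pointing down it reaches from about 350 to 875 mm from the base axis. Payload 15.5 kg.
Tool frame: the origin (TCP) lies on the centre line of the jaws, within the pads' length; the fingertips stand ahead of it and the grasp point (between the pads) lies 8 mm behind it (env.tip_extent is the z of the fingertips in the tool frame, in mm); z points along the fingers, y is the line along which they close (so a half turn about z gives the same grasp; the last joint's range is limited). The gripper opens to 85 mm and grips with 20 to 120 N. Pads are 22 mm wide; open, the fingers measure 114 mm over their backs; the gripper's body (76 mm by 85 mm) begins 54 mm behind the grasp point. The pads swing forward as they close: fully open they stand 13 mm farther back than shut.
Start: joints at [-1.393, 0.494, 1.345, -0, 1.302, -0.096], TCP at [168.996, -601.72, 242.277] pointing down, gripper open.
Joint ranges: [-2.91, 2.91], [-0.82, 2.16], [0.22, 2.67], [-1.22, 4.37], [0.12, 2.79], [-3.08, 3.08]. Speed limits (rad/s): [1.89, 1.89, 2.57, 3.01, 3.01, 3.01].

INTERFACE

Orientations are given as a unit quaternion [w, x, y, z].
In Python, from bench import env, cams, spotter gives the robot as it stands.
- The arm moves only by the tool carry_out, never from a script. Its argument "moves" is a list of rows, each a list of 4 numbers: the shift along the tool's x, y, z in m, then the turn about the tool's z in degrees. A call has 1 to 12 rows; each row is the pose to reach, as a shift and turn from the pose commanded when the call began, along the tool's axes at that moment; what a row does not reach only later rows make up. A row lasts 1/12 s, in which the tool goes at most 41.7 mm and 7.16 degrees, less where a joint would pass 70% of its speed; a pose out of reach is approached as far as the arm can. A call with a gripper value outside its range is refused whole. "hand" is the closure, from -1 (fully open) to 1 (shut), set as the call begins (left out, the last holds). The fingers move at their own pace and stop on an object; the grip force is fixed at half the most. Time passes only in rows, so rows that repeat a pose let the fingers close. It gives the time, the measured TCP pose, the force, the opening and the grip force at its end, in the units of the state.
- env.get_obs(): the state, without advancing time (a new reading comes with each control period).
- cams.capture(name): name is "side" or "top"; returns the picture (480x640x3 uint8, red, green, blue); there is no depth.
- cams.camera_info(name): a dict with "K" (3x3 intrinsics, pixels), "eye" and "attitude" of the camera in the world. Camera axes: x right, y down, z forward; pixel columns grow to the right and rows downward; lengths in mm; the calibration is good to about 2 mm. A picture is of the moment at which its call begins. camera_info takes no time and is no camera call.
- env.sign_off(): hands the job in; it is judged then, once.
Trained networks look in the newest picture that a camera, given by its name, has taken for a name from the list of things; names that differ only in an ending like _2 or _b are one class to them, and where a whole thing is asked for, a point or a joint stands for the part that bears it (a point fixed in the world has none). Each returns a list of dicts, best first, with "conf" (0 to 1); they miss things now and then, are a little off and sometimes report something else, mostly with a low value. They report only what shows in the picture. A call takes as long as a camera call.
- spotter.regions_of(query, camera): "pixels" (480x640 bool, what is visible of it).
- spotter.pinpoint(query, camera): "at" ([x, y, z] in mm, in world coordinates, good to about 4 mm: a listed point, or the origin of a listed thing).
The state is a dict: "time": time; "qpos": joint angles; "qvel": joint speeds; "joint_torque": joint torques, N m; "tool_pos": TCP position; "eef_rot": TCP orientation; "wrist_force": force on the tool from outside, world axes, zero at the start; "wrist_torque": the same for the moment, N m; "finger_gap": opening from 0.0 (shut) to 1.0 (fully open); "grasp_force": force on a finger pad.
Only numpy, scipy, OpenCV 4.12 (cv2) and the standard library are available. Lean on these libraries where they do the work, as an engineer would, in place of code of your own. Each camera call takes 0.05 s, during which the arm holds its last target. There are 200 camera calls.

## Working session

There is one attempt and no reset: what is moved stays moved. The work goes in short steps, Python scripts to look and compute and a tool call to move; the robot and the scene stay as the last step left them, time stands still between calls to the robot, and variables do not carry over. Pictures are saved under pics/ and viewed, at most 10 in all, crops included, and the job is handed in when it is done.

Besides the shell and the picture viewer there is one more tool, called by a JSON object that holds its "method" and its "body". carry_out: Moves the arm, as the interface text tells. Its arguments: {"type":"object","properties":{"moves":{"type":"array"},"hand":{"type":"number"}},"required":["moves"]}

```bash
mkdir -p pics
python3 - <<'E'
from bench import env,cams,spotter
import cv2,numpy as np
for c in("top","side"):
    im=cams.capture(c); cv2.imwrite(f"pics/{c}0.png",im[:,:,::-1])
    print(c,{k:np.round(v,3).tolist() for k,v in cams.camera_info(c).items() if not isinstance(v,str)})
    for q in("mushroom_top","pin_top","square_top","bar_key_top","valve_block","bar_key_unit"):
        print(q,[(np.round(r["at"],1).tolist(),round(r["conf"],2)) for r in spotter.pinpoint(q,c)[:2]])
o=env.get_obs();print(o["time"],o["tool_pos"],o["eef_rot"],o["finger_gap"],env.tip_extent)
E
```

```text
top {'K': [[526.991, 0.0, 322.271], [0.0, 526.991, 254.739], [0.0, 0.0, 1.0]], 'eye': [469.448, -32.84, 1264.166], 'attitude': [0.066, -0.7, 0.71, -0.047]}
mushroom_top [([535.8, 146.0, 88.7], 0.69)]
pin_top [([552.3, 84.3, 87.4], 0.47)]
square_top [([563.9, 18.1, 86.2], 0.56)]
bar_key_top [([579.6, -44.9, 87.0], 0.74), ([566.6, 16.3, 86.7], 0.3)]
valve_block [([558.9, 49.4, -2.8], 0.96), ([776.4, 203.9, -0.1], 0.31)]
bar_key_unit [([580.6, -49.1, 42.6], 0.78)]
side {'K': [[489.081, 0.0, 307.358], [0.0, 489.081, 237.233], [0.0, 0.0, 1.0]], 'eye': [483.649, 818.894, 584.404], 'attitude': [0.046, -0.08, 0.858, -0.505]}
mushroom_top [([536.1, 143.6, 87.4], 0.76), ([514.7, 360.7, -3.1], 0.28)]
pin_top [([550.8, 78.9, 88.9], 0.57)]
square_top [([568.9, 21.1, 89.8], 0.69)]
bar_key_top [([585.1, -46.1, 88.4], 0.62)]
valve_block [([560.0, 49.9, -0.8], 0.91)]
bar_key_unit [([578.1, -48.8, 47.4], 0.6)]
0.7 [ 169.01640767 -601.73311303  242.31144247] [4.33654907e-05 9.90644335e-01 1.36469042e-01 1.55294517e-05] 1.0019529394364834 11.0
```

View pics/top0.png

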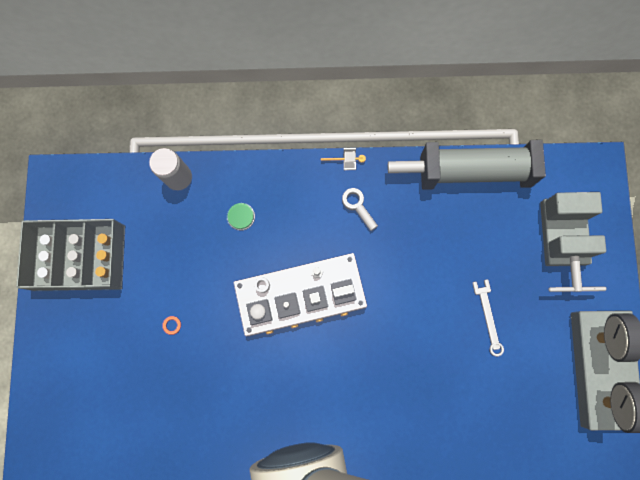

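View pics/side0.png

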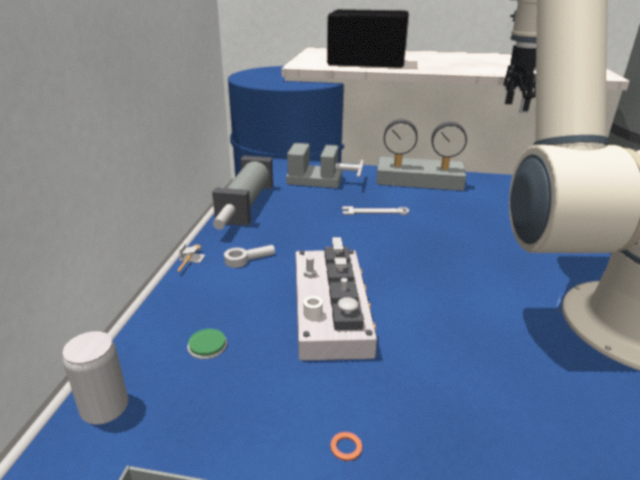

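The top view shows, left to right, mushroom (258,311), pin (286,304), square (315,297) and bar key (343,292), which agrees with the networks. The side view shows the same order. Block fit: centre about (559, 50), yaw about 13.6°. I'll shut the fingers and travel to above the mushroom.

{"method": "carry_out", "body": {"moves": [[0.5555,-0.621,0,2],[0.5555,-0.621,0,2],[0.5555,-0.621,0,2],[0.5555,-0.621,0,2],[0.5555,-0.621,0,2],[0.5555,-0.621,0,2],[0.5555,-0.621,0,2],[0.5555,-0.621,0,2],[0.5555,-0.621,0,2],[0.5555,-0.621,0,2],[0.5555,-0.621,0,2],[0.5555,-0.621,0,2]], "hand": 1}}

```text
time: 1.7
tool_pos: [389.6, -150.9, 242.6]
eef_rot: [0.0, 0.993, 0.119, 0.0]
wrist_force: [1.7, -0.4, 0.5]
finger_gap: -0.003
grasp_force: 0.0
```

{"method": "carry_out", "body": {"moves": [[0.213,-0.2555,0,0],[0.213,-0.2555,0,0],[0.213,-0.2555,0,0],[0.213,-0.2555,0,0],[0.213,-0.2555,0,0],[0.213,-0.2555,0,0],[0.213,-0.2555,0,0],[0.213,-0.2555,0,0],[0.213,-0.2555,0.03,0],[0.213,-0.2555,0.07,0],[0.213,-0.2555,0.1,0],[0.213,-0.2555,0.1,0]]}}

```text
time: 2.7
tool_pos: [532.7, 145.6, 137.4]
eef_rot: [0.0, 0.993, 0.119, -0.004]
wrist_force: [-0.9, -0.0, -0.7]
finger_gap: 0.001
grasp_force: 0.0
```

Run:
```python
from bench import env,cams,spotter
import cv2,numpy as np
o=env.get_obs();print(o["time"],o["tool_pos"],o["eef_rot"],o["wrist_force"],env.tip_extent)
im=cams.capture("side")
cv2.imwrite("pics/side1.png",cv2.resize(im[170:380,230:450],None,fx=2.7,fy=2.7)[:,:,::-1])
```

```text
2.7 [532.69810276 145.62136757 137.42663473] [ 1.75506892e-04  9.92835854e-01  1.19417680e-01 -4.04403004e-03] [-0.8553886  -0.02883876 -0.65474598] 11.0
```

View pics/side1.png

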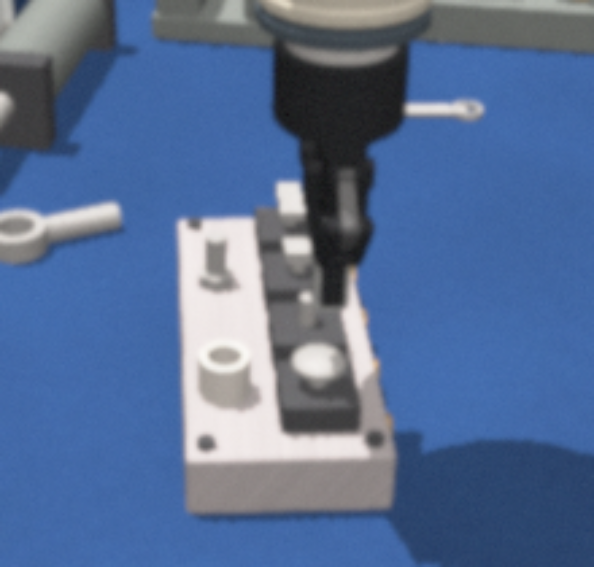

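The side crop shows the shut fingertips at crop (333,303) and the mushroom head at (318,360). I'll check by projection.

```bash
cat > h.py <<'E'
import numpy as np
from scipy.spatial.transform import Rotation as R
from bench import cams
def proj(p,c="side"):
    i=cams.camera_info(c); q=np.array(i["attitude"]); r=R.from_quat(q[[1,2,3,0]]).as_matrix()
    v=i["K"]@(r.T@(np.array(p)-i["eye"])); return v[:2]/v[2]
E
python3 - <<'E'
from h import *
from bench import env,spotter
import cv2
f=lambda p:((proj(p)-[230,170])*2.7).round()
o=env.get_obs();t=o["tool_pos"];print(t,o["time"])
print("tip",f(t-[0,0,11]),"mush",f([535.9,146,89]),"pin",f([551.4,81.9,89]),"bar",f([582.5,-46.4,89]))
im=cams.capture("side");t=env.get_obs()["tool_pos"];print(t)
print("tip",f(t-[0,0,11]))
cv2.imwrite("pics/side2.png",cv2.resize(im[170:380,230:450],None,fx=2.7,fy=2.7)[:,:,::-1])
E
```

```text
[534.050704   145.65542315 140.3936697 ] 2.75
tip [328. 299.] mush [322. 353.] pin [310. 294.] bar [289. 196.]
[535.47072103 145.75651801 142.45005664]
tip [326. 296.]
```

View pics/side2.png

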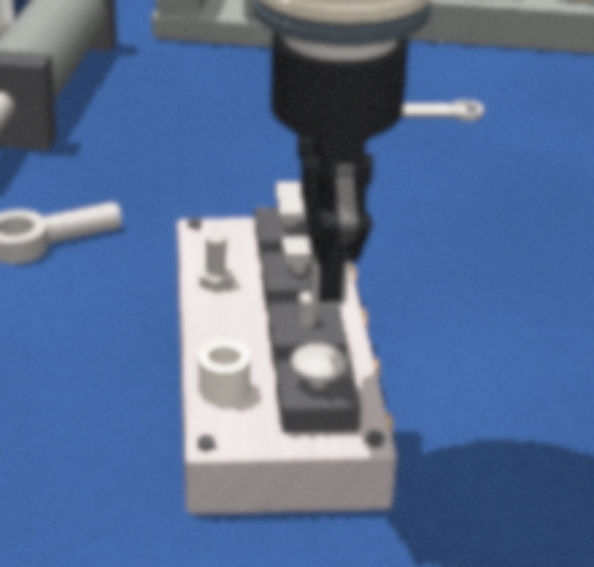

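{"method": "carry_out", "body": {"moves": [[0.002,0,0.02,0],[0.002,0,0.036,0],[0.002,0,0.04,0],[0.002,0,0.043,0],[0.002,0,0.046,0],[0.002,0,0.049,0],[0.002,0,0.051,0],[0.002,0,0.052,0],[0.002,0,0.052,0],[0.002,0,0.052,0]]}}

```text
time: 3.63
tool_pos: [538.4, 146.4, 90.8]
eef_rot: [-0.0, 0.993, 0.119, 0.001]
wrist_force: [4.7, -0.9, 4.6]
finger_gap: -0.002
grasp_force: 2.3
```

{"method": "carry_out", "body": {"moves": [[0,0,0.001,0],[0,0,0.002,0],[0,0,0.003,0],[0,0,0.003,0],[0,0,0.003,0]]}}

```text
time: 4.05
tool_pos: [538.6, 146.4, 89.6]
eef_rot: [-0.0, 0.993, 0.119, 0.002]
wrist_force: [-6.2, -3.6, 44.7]
finger_gap: -0.001
grasp_force: 22.2
```

The mushroom is at its stop (45 N). On to the pin, 66 mm along tool y.

{"method": "carry_out", "body": {"moves": [[0,0,-0.015,0],[0,0,-0.035,0],[0,0.02,-0.035,0],[0,0.05,-0.035,0],[0,0.066,-0.035,0],[0,0.066,-0.035,0],[0,0.066,-0.035,0],[0,0.066,-0.035,0]]}}

```text
time: 4.72
tool_pos: [552.6, 82.6, 122.0]
eef_rot: [-0.0, 0.993, 0.119, -0.001]
wrist_force: [0.4, -0.2, 0.1]
finger_gap: -0.005
grasp_force: 0.0
```

Run:
```python
from h import *
from bench import env,spotter
import cv2
f=lambda p:((proj(p)-[250,190])*4).round()
t=env.get_obs()["tool_pos"]
im=cams.capture("side")
print(t,"tip",f(t-[0,0,11]),"pin",f([551.4,81.9,89]),f([553.4,81.9,89]))
for q in("pin_top","mushroom_top","bar_key_top"): print(q,[(r["at"],r["conf"]) for r in spotter.pinpoint(q,"side")[:1]])
cv2.imwrite("pics/side3.png",cv2.resize(im[190:330,250:400],None,fx=4,fy=4)[:,:,::-1])
```

```text
[552.63315721  82.5644583  122.02616999] tip [378. 314.] pin [379. 355.] [374. 355.]
pin_top [([549.5, 78.2, 89.7], 0.5)]
mushroom_top [([534.2, 144.3, 80.8], 0.69)]
bar_key_top [([583.7, -48.7, 89.0], 0.53)]
```

View pics/side3.png

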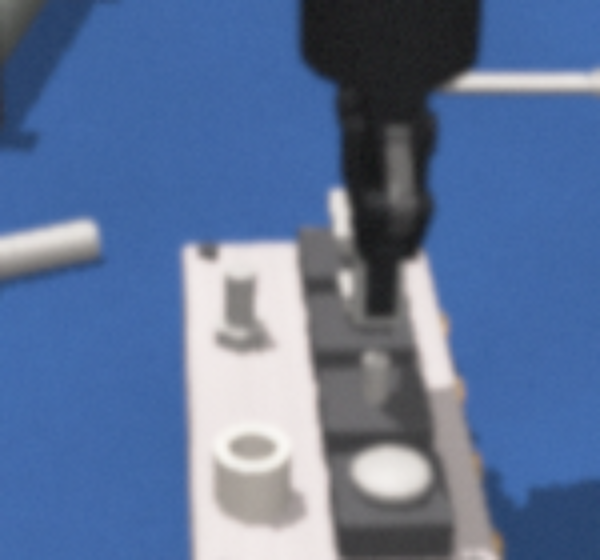

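The tip (379,315) is right above the pin top (376,354), and the mushroom is visibly in. Pressing the pin.

{"method": "carry_out", "body": {"moves": [[0,0.001,0.015,0],[0,0.001,0.02,0],[0,0.001,0.023,0],[0,0.001,0.026,0],[0,0.001,0.029,0],[0,0.001,0.031,0],[0,0.001,0.033,0],[0,0.001,0.034,0],[0,0.001,0.0345,0],[0,0.001,0.0345,0],[0,0.001,0.0345,0]]}}

```text
time: 5.83
tool_pos: [553.4, 81.4, 89.5]
eef_rot: [-0.0, 0.993, 0.119, 0.0]
wrist_force: [-12.7, 2.0, 36.3]
finger_gap: -0.0
grasp_force: 18.5
```

The pin is at its stop. On to above the bar key, 132 mm along tool y.

{"method": "carry_out", "body": {"moves": [[0,0,-0.02,0],[0,0,-0.045,0],[0,0,-0.045,0],[0,0.04,-0.045,0],[0,0.08,-0.045,0],[0,0.115,-0.045,0],[0,0.132,-0.045,0],[0,0.132,-0.045,0],[0,0.132,-0.045,0],[0,0.132,-0.035,0],[0,0.132,-0.035,0]]}}

```text
time: 6.75
tool_pos: [583.8, -45.9, 121.1]
eef_rot: [-0.0, 0.993, 0.12, -0.001]
wrist_force: [-0.5, 0.4, -0.4]
finger_gap: -0.002
grasp_force: 0.0
```

Run:
```python
from h import *
from bench import env,spotter
import cv2
f=lambda p:((proj(p)-[250,190])*4).round()
t=env.get_obs()["tool_pos"]
im=cams.capture("side")
print(t,"tip",f(t-[0,0,11]),"bar",f([582.5,-46.4,89]))
for q in("pin_top","mushroom_top","bar_key_top","square_top"): print(q,[(r["at"],r["conf"]) for r in spotter.pinpoint(q,"side")[:1]])
cv2.imwrite("pics/side4.png",cv2.resize(im[190:330,250:400],None,fx=4,fy=4)[:,:,::-1])
```

```text
[583.76693478 -45.94946084 121.13028669] tip [346. 175.] bar [348. 211.]
pin_top [([552.9, 79.2, 80.0], 0.39)]
mushroom_top [([537.9, 143.9, 77.2], 0.5)]
bar_key_top [([512.3, 363.8, 1.1], 0.7)]
square_top [([568.4, 19.8, 90.0], 0.69)]
```

View pics/side4.png

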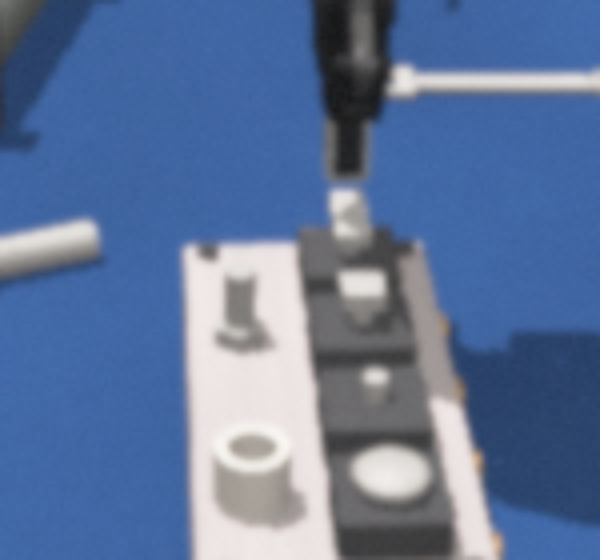

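Pin (376,373) and mushroom are in, and the square is still out. The tip (347,178) stands above the bar key (348,205). Pressing the bar key.

{"method": "carry_out", "body": {"moves": [[0,0,0.015,0],[0,0,0.02,0],[0,0,0.024,0],[0,0,0.028,0],[0,0,0.031,0],[0,0,0.033,0],[0,0,0.0335,0],[0,0,0.0335,0],[0,0,0.0335,0],[0,0,0.0335,0],[0,0,0.0335,0],[0,0,0.0335,0]]}}

```text
time: 8.0
tool_pos: [584.5, -46.9, 89.9]
eef_rot: [-0.0, 0.993, 0.119, 0.0]
wrist_force: [-6.2, 2.7, 12.0]
finger_gap: -0.004
grasp_force: 5.8
```

{"method": "carry_out", "body": {"moves": [[0,0,0.0005,0],[0,0,0.0005,0],[0,0,0.0005,0],[0,0,0.0005,0],[0,0,0.0005,0],[0,0,0.0005,0]]}}

```text
time: 8.5
tool_pos: [584.5, -46.8, 89.7]
eef_rot: [-0.0, 0.993, 0.119, 0.0]
wrist_force: [-6.6, 3.2, 18.3]
finger_gap: -0.003
grasp_force: 8.9
```

```bash
python3 -c "
from bench import env
o=env.get_obs();print(o['tool_pos'],o['wrist_force']);print(env.sign_off())"
```

```text
[584.54684393 -46.84628753  89.72257361] [-6.57891923  3.18280612 18.30441372]
the job is handed in; nothing more can be done
None
```

I pushed the mushroom plunger to its stop, then the pin, and handed the job in at 8.5 s with the fingers holding the bar key fully down at about 18 N; the square plunger and the loose parts were not touched, and the judge's verdict was not shown.

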